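# Bring the tote into the test bay, draw the tall module and present its ports

### The job

On the electronics bench, push the black tote along the roller track until it is fully home against the end stop of the bay. Then draw the taller metal module (the one with the two round ports) straight up out of its slot, lean it over halfway, about 45 degrees, so that the face with the ports looks half upward, and finish while still holding it still in the gripper like that, about a hand's width or more above the tote's rim. Leave the short blank module seated in its slot and the other things on the bench alone.

Things in the scene. Friction and masses are not known exactly. Their poses are not given: they have to be found in the camera images.
- track: Fixed roller track, 460 long, 232 wide; two side rails along its y (208 apart inside, tops at z 62), 14 free steel rollers between, tops at z 50. Origin on the bench at its middle; +y is the tote's travel, +x the side away from the robot. Bay: last 180 mm at +y, cheek tops at z 84, end stop's near face at y 213, its top at z 84. Open -y end at y -235. Tote needs 1 to 4 N to roll, coasts little.
- bay_home (a point): Where the tote's origin lies when the tote is fully home against the end stop: 128 mm along the track's +y from the track's origin, on its centre line, at roller-top height (50 mm). Axes as the track.
- tote: Black open tote on the rollers, 198 (x, across the track) by 170 (y, along it) by 45 high, walls 5, about 0.5 to 0.85 kg, 5 mm play to either rail. Origin: centre of its underside; axes nearly the track's. Push on its rear wall, y -85. Rim 95 above the bench. Two grey slots centred at x -35 and +35, y 0, hold a module each by its narrow edges; slot guides reach 39 above the underside.
- module: Taller module: aluminium case 16 thick (x), 70 wide (y), 110 high (z), 0.2 to 0.36 kg, loose (1.5 mm play) in either slot of the tote. Origin: centre of its lower edge, 55 above the bench when seated; centre of mass about 54 up. Two round ports, 16 across, stand 6 out of its +x face, 50 up; +x looks away from the robot at the start. Top 45 mm is plain: grip there across the thickness.
- filler: The short blank module: the same case, 16 mm (x) by 70 mm (y) but 70 mm high (z), without ports, standing in the other slot of the tote. Origin at the centre of its lower edge. It must stay there.
- tape: Bystander: empty cardboard tape core lying flat, 84 mm across, 24 mm high. Origin at the centre of its underside.
- driver: Bystander: screwdriver lying on the bench, 180 mm long, handle at -x. Origin under its middle.
- meter: Bystander: grey hand-held multimeter lying on its back, 150 x 75 x 34 mm. Origin at the centre of its underside.

How it is judged:
On the way, in this order (a step that is already met when the one before it is completed fails the run):
1. the tote is home in the bay, the tall module still in its slot (horizontal distance between tote and bay_home below 0.014 m and angle between tote's own z axis and vertical below 0.08 rad and z of module in the frame of tote below 0.015 m and linear speed of tote below 0.02 m/s), for 0.2 s.
2. the tall module is drawn up clear of its slot, held by the fingers (horizontal distance between tote and bay_home below 0.014 m and angle between tote's own z axis and vertical below 0.08 rad and z of module in the frame of tote above 0.045 m and contact force between module and the fingers above 0.5 N), for 0.1 s.
At the end, for the whole second after the job is handed in: Tote level and within 14 mm of home; short module seated in its slot; tall module held still in the fingers, touching nothing else, its lower edge at least 65 mm above the tote's rim (160 mm above the bench), leaning 45 degrees give or take 13, port face looking upward (horizontal distance between tote and bay_home below 0.014 m and angle between tote's own z axis and vertical below 0.08 rad and z of filler in the frame of tote between -0.01 and 0.015 m and angle between filler's own z axis and vertical below 0.2 rad and horizontal distance between filler and tote below 0.045 m and height (world z) of module above 0.16 m and angle between module's own x axis and vertical between 0.56 and 1.01 rad and angle between module's own z axis and vertical between 0.56 and 1.01 rad and linear speed of module below 0.03 m/s and angular speed of module below 0.2 rad/s and contact force between module and the fingers above 0.5 N and contact force between module and tote below 0.05 N and contact force between module and filler below 0.05 N and contact force between module and track below 0.05 N); the arm keeps its last pose, push and grip.
It fails at once if the short module is pulled up or tipped (z of filler in the frame of tote above 0.025 m or angle between filler's own z axis and vertical above 0.35 rad).
It fails at once if the tote is tipped or lifted off the rollers (angle between tote's own z axis and vertical above 0.25 rad or height (world z) of tote above 0.075 m).
It fails at once if a bystander on the bench is disturbed (distance of any of tape, driver, meter from where it was at the start of the episode above 0.03 m).
It also fails if it takes over 64 s, if anything falls off the work surface, if the arm or the gripper's body presses on something with over 40 N, if the wrist force passes 120 N, or if a joint passes its speed limit or range.

### The arm

A 6-joint arm with a two-finger parallel gripper is mounted at the origin on the work surface. World frame = base frame: x ahead of the robot, y to its left, z up, the work surface at z = 0. Lengths are in m, angles in rad, forces in N, time in s.
With the tool pointing down it reaches from about 0.35 to 0.975 m from the base axis. Payload 4.9 kg.
Tool frame: the origin (TCP) lies midway between the tips of the shut fingers; the grasp point (between the pads) lies 19 mm behind it; z points along the fingers, y is the line along which they close (so a half turn about z gives the same grasp; the last joint's range is limited). The gripper opens to 85 mm and grips with 20 to 120 N. Pads are 22 mm wide; open, the fingers measure 114 mm over their backs; the gripper's body (76 mm by 85 mm) begins 54 mm behind the grasp point. The pads swing forward as they close: fully open they stand 13 mm farther back than shut.
Start: joints at [0.997, 0.053, 1.613, -0, 1.476, -0.119], TCP at [0.275, 0.561, 0.231] pointing down, gripper open.
Joint ranges: [-3.01, 3.01], [-1.01, 2.22], [0.06, 2.58], [-1.02, 4.17], [0.09, 2.62], [-3.14, 3.14]. Speed limits (rad/s): [2.57, 2.57, 3.14, 3.14, 3.14, 3.14].

### API

Orientations are given as a unit quaternion [w, x, y, z].
In Python, from plant import state, grab_frame, job_done, cut_out, place_of gives the robot as it stands.
- The arm moves only by the tool jog_arm, never from a script. Its argument "motion" is text: rows parted by semicolons, each of 7 numbers parted by spaces: the opening in per cent of the stroke, from 0 (shut) to 100 (fully open), then the shift along the tool's x, y, z as a fraction of full scale, then the turn, a rotation vector about the tool's x, y, z as a fraction of full scale. A call has exactly 5 rows; each row is the pose to reach, as a shift and turn from the pose commanded when the call began, along the tool's axes at that moment; what a row does not reach only later rows make up. Full scale, the value 1, is 50 cm for a shift and 1.5 rad for a turn. A row lasts 1/8 s, in which the tool goes at most 62.5 mm and 10.7 degrees, less where a joint would pass 70% of its speed; a pose out of reach is approached as far as the arm can. A call with a number of a shift or a turn outside -1 to 1 is refused whole. A call with a gripper value outside its range is refused whole. The fingers move at their own pace and stop on an object; the grip force is fixed at half the most. Time passes only in rows, so rows that repeat a pose let the fingers close, or fill a call up. It gives the time, the measured TCP pose, the force, the opening and the grip force at its end, in the units of the state.
- state(): the state, without advancing time (a new reading comes with each control period).
- grab_frame(name): name is "scene" or "top" or "wrist"; returns a dict with "color" (420x560x3 uint8, red, green, blue), "range_z" (420x560 float32, m along the optical axis (not along the pixel's ray), 0 where there is no reading), "intrinsics" (3x3 intrinsics, pixels), "world_from_camera" (4x4, takes a point from camera to world coordinates). Camera axes: x right, y up, looking along -z (the intrinsics and any distortion apply to the point x, -y, -z); pixel columns grow to the right and rows downward; lengths in m; the calibration is good to about 2 mm. A picture is of the moment at which its call begins.
- job_done(): hands the job in; it is judged then, once.
Trained networks look in the newest picture that a camera, given by its name, has taken for a name from the list of things; names that differ only in an ending like _2 or _b are one class to them, and where a whole thing is asked for, a point or a joint stands for the part that bears it (a point fixed in the world has none). Each returns a list of dicts, best first, with "p" (0 to 1); they miss things now and then, are a little off and sometimes report something else, mostly with a low value. They report only what shows in the picture. A call takes as long as a camera call.
- cut_out(camera, thing): "pixels" (420x560 bool, what is visible of it).
- place_of(camera, thing): "at" ([x, y, z] in m, in world coordinates, good to about 4 mm: a listed point, or the origin of a listed thing).
The state is a dict: "time": time; "joint_pos": joint angles; "joint_vel": joint speeds; "joint_efforts": joint torques, N m; "tool_pos": TCP position; "tool_rot": TCP orientation; "contact_force": force on the tool from outside, world axes, zero at the start; "ft_torque": the same for the moment, N m; "gripper_width": opening from 0.0 (shut) to 1.0 (fully open); "grasp_force": force on a finger pad.
Only numpy, scipy, OpenCV 4.12 (cv2) and the standard library are available. Lean on these libraries where they do the work, as an engineer would, in place of code of your own. Each camera call takes 0.05 s, during which the arm holds its last target. There are 200 camera calls.

## Working session

There is one attempt and no reset: what is moved stays moved. The work goes in short steps, Python scripts to look and compute and a tool call to move; the robot and the scene stay as the last step left them, time stands still between calls to the robot, and variables do not carry over. Pictures are saved under pics/ and viewed, at most 10 in all, crops included, and the job is handed in when it is done.

Besides the shell and the picture viewer there is one more tool, called after ">>>" by a JSON object that holds its "name" and its "arguments", one argument or row to a line. jog_arm: Moves the arm, as the interface text tells. Shift numbers are shares of 50 cm and turn numbers shares of 1.5 rad, none past 1 either way. Its arguments: {"type":"object","properties":{"motion":{"type":"string"}},"required":["motion"]}

```bash
mkdir -p pics
cat > h.py <<'E'
from plant import *
import numpy as np, cv2
from scipy.spatial.transform import Rotation as R
def rot(s): q=s["tool_rot"]; return R.from_quat([q[1],q[2],q[3],q[0]])
def pts(f):
    z=f["range_z"];K=np.array(f["intrinsics"]);v,u=np.indices(z.shape)
    c=np.stack([(u-K[0,2])/K[0,0]*z,-(v-K[1,2])/K[1,1]*z,-z],-1)
    T=np.array(f["world_from_camera"]);w=c@T[:3,:3].T+T[:3,3];w[z==0]=np.nan
    return w
E
python3 - <<'E'
from h import *
s=state();print(s);print(rot(s).as_matrix().round(3))
for c in ("top","scene"):
    f=grab_frame(c);cv2.imwrite(f"pics/{c}0.png",f["color"][:,:,::-1])
    for t in ("track","bay_home","tote","module","filler","tape","driver","meter"):
        print(c,t,[(np.round(d["at"],3).tolist(),round(d["p"],2)) for d in place_of(c,t)[:2]])
E
```

```text
{'time': 0.0, 'joint_pos': array([ 9.96987143e-01,  5.33397663e-02,  1.61430812e+00,  1.30252560e-05,
        1.47599724e+00, -1.18988313e-01]), 'joint_vel': array([ 0.00185193, -0.00074039, -0.00186113,  0.00012572,  0.00010362,
       -0.00107302]), 'joint_efforts': array([-1.42253306e-03, -3.93701863e+01, -3.70166302e+01, -1.82807971e-04,
        7.10061882e-03,  3.14118302e-05]), 'tool_pos': array([0.27420994, 0.56093632, 0.23006518]), 'tool_rot': array([-3.54518723e-04,  2.25455878e-01,  9.74252839e-01, -9.63080646e-04]), 'contact_force': array([-0.45132245, -0.06791126,  0.69027447]), 'ft_torque': array([-0.00879118, -0.0177854 , -0.08765377]), 'grasp_force': 0.0, 'gripper_width': 0.9980713180989728}
[[-0.898  0.439 -0.001]
 [ 0.439  0.898 -0.002]
 [ 0.    -0.002 -1.   ]]
top track [([0.571, 0.012, -0.002], 0.69)]
top bay_home [([0.552, 0.139, 0.051], 0.56)]
top tote [([0.586, -0.069, 0.054], 0.72), ([0.62, -0.058, 0.058], 0.29)]
top module [([0.554, -0.07, 0.05], 0.79)]
top filler [([0.62, -0.058, 0.055], 0.5)]
top tape [([0.462, 0.37, -0.001], 0.8)]
top driver [([0.58, -0.494, 0.002], 0.69)]
top meter [([0.635, 0.43, -0.004], 0.65)]
scene track [([0.572, 0.012, -0.001], 0.73)]
scene bay_home [([0.543, 0.138, 0.046], 0.88)]
scene tote [([0.584, -0.063, 0.052], 0.58)]
scene module [([0.458, 0.375, -0.004], 0.64), ([0.55, -0.07, 0.054], 0.59)]
scene filler [([0.622, -0.054, 0.051], 0.83)]
scene tape [([0.456, 0.377, -0.003], 0.84)]
scene driver [([0.579, -0.495, 0.001], 0.72)]
scene meter [([0.635, 0.432, 0.002], 0.73), ([0.623, -0.056, 0.051], 0.55)]
```

View pics/top0.png

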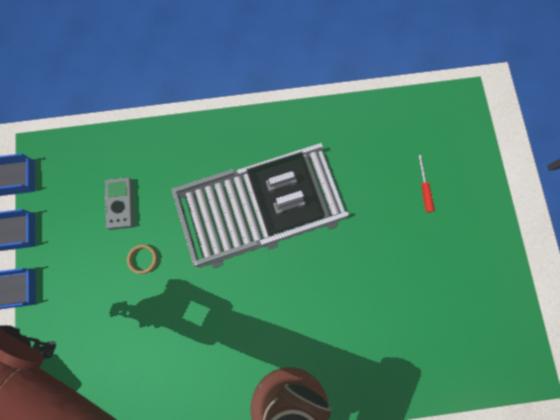

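View pics/scene0.png

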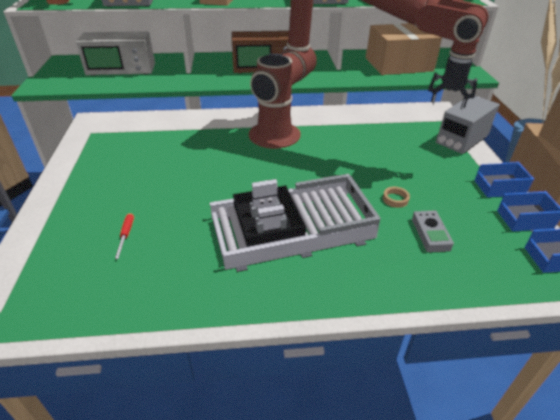

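Run:
```python
from h import *
f=grab_frame("top");w=pts(f);z=w[...,2]
reg=(np.abs(w[...,0]-.57)<.2)&(np.abs(w[...,1])<.33)
def rect(m,name):
    p=w[m&reg][:,:2].astype(np.float32)
    if len(p)<10: print(name,len(p));return
    r=cv2.minAreaRect(p*1000);print(name,len(p),np.round(r[0],1),np.round(r[1],1),round(r[2],1),'medz',np.nanmedian(z[m&reg]))
rect((z>.155)&(z<.175),'module top')
rect((z>.116)&(z<.134),'filler top')
m=(z>.091)&(z<.099);rect(m,'rim')
m=(z>.080)&(z<.088);rect(m,'cheeks')
for t in("track","tote","module","filler"):
    for d in cut_out("top",t)[:1]:
        rect(d["pixels"]&(z>.02),t)
```

```text
module top 174 [548.5 -71.9] [16.5 69.4] 10.4 medz 0.1643121727573459
filler top 196 [583.5 -65.3] [87.2 69.8] 10.7 medz 0.12451673700979671
rim 491 [572.3  -6. ] [200.  292.1] 10.5 medz 0.09441732264631009
cheeks 995 [561.5  43.8] [232.9 390.3] 11.1 medz 0.08389783169052878
track 6573 [568.3   9.6] [234. 460.] 11.0 medz 0.048983179340196914
tote 3616 [589.7 -68.7] [210.8 178.9] 11.0 medz 0.056082289187497913
module 321 [560.3 -69.4] [41.3 69.1] 10.6 medz 0.15701022298716638
filler 290 [627.2 -59.4] [40.  75.5] 13.2 medz 0.12013567275390213
```

The top picture shows the track at about (260,205). The tote sits in its right half, with the filler at (282,180), the ported module nearer the robot at (289,200), and the empty bay to the left. In both pictures the networks' tote, module and filler positions match what I see, except that the top hit on `module` in the scene picture is really the tape. Yaw is about 10.9° and the tote has about 205 mm to travel.

```bash
cat >> h.py <<'E'
psi=np.deg2rad(10.9);ex=np.array([np.cos(psi),np.sin(psi),0]);ey=np.array([-np.sin(psi),np.cos(psi),0]);ez=np.array([0,0,1.])
DOWN=R.from_matrix(np.stack([ey,ex,-ez],1))
TR=np.array([.5695,.0105,0])
def trk(x,y,z): return TR+ex*x+ey*y+ez*z
def plan(p,Rt=DOWN):
    s=state();r=rot(s);d=r.inv().apply(p-s["tool_pos"])
    t=(r.inv()*Rt).as_rotvec()
    print("shift",(d/.5).round(4),"turn",(t/1.5).round(4),"dist",np.linalg.norm(d).round(3))
E
python3 - <<'E'
from h import *
print(trk(0,-.2,0)); plan(trk(0,-.2,.24)); plan(np.array([.45,.2,.27]))
E
```

```text
[ 0.60731909 -0.18589174  0.        ]
shift [-1.2544 -1.0505 -0.0174] turn [-0.      0.      0.6172] dist 0.818
shift [-0.6328 -0.4953 -0.0774] turn [-0.      0.      0.6172] dist 0.404
```

>>> {"name": "jog_arm", "arguments": {
  "motion": "0 -0.09 -0.08 -0.06 0 0 0.12; 0 -0.18 -0.155 -0.08 0 0 0.24; 0 -0.27 -0.23 -0.08 0 0 0.36; 0 -0.36 -0.305 -0.08 0 0 0.48; 0 -0.45 -0.38 -0.08 0 0 0.617"
}}

```text
time: 1.78
tool_pos: [0.3937, 0.2903, 0.2716]
tool_rot: [0.0, 0.632, 0.775, 0.0]
contact_force: [1.4, -0.0, 0.7]
gripper_width: -0.001
grasp_force: 0.0
```

Run:
```python
from h import *
s=state();print(s["tool_pos"],s["joint_pos"],s["gripper_width"]); plan(trk(0,-.2,.24))
```

```text
[0.39368234 0.2902575  0.27162304] [ 4.83089718e-01 -3.02484377e-01  1.87036006e+00 -1.10122493e-04
  1.57262529e+00  2.80300005e-01] -0.0008948640458311349
shift [-1.0189  0.2267  0.0633] turn [ 0.0007 -0.0001  0.0084] dist 0.523
```

>>> {"name": "jog_arm", "arguments": {
  "motion": "0 -0.11 0.024 0 0 0 0; 0 -0.22 0.048 0 0 0 0; 0 -0.33 0.072 0 0 0 0; 0 -0.44 0.096 0 0 0 0; 0 -0.53 0.116 0 0 0 0.008"
}}

```text
time: 2.4
tool_pos: [0.5054, 0.0426, 0.2716]
tool_rot: [0.0, 0.635, 0.773, 0.0]
contact_force: [-0.7, -0.6, 0.6]
gripper_width: 0.003
grasp_force: 0.0
```

>>> {"name": "jog_arm", "arguments": {
  "motion": "0 -0.11 0.024 0 0 0 0; 0 -0.22 0.048 0 0 0 0; 0 -0.33 0.072 0 0 0 0; 0 -0.44 0.096 0 0 0 0; 0 -0.48 0.108 0 0 0 0"
}}

```text
time: 3.02
tool_pos: [0.605, -0.1829, 0.2708]
tool_rot: [-0.0, 0.635, 0.772, -0.0]
contact_force: [0.4, 0.8, 0.8]
gripper_width: 0.002
grasp_force: 0.0
```

Run:
```python
from h import *
s=state();print(s["tool_pos"],s["joint_pos"],s["contact_force"]); plan(trk(0,-.2,.069))
```

```text
[ 0.60504344 -0.18290624  0.27083467] [-4.11130940e-01  4.93826759e-02  1.55074517e+00 -2.19035425e-04
  1.54202518e+00 -6.04781961e-01] [0.41131332 0.79147125 0.79387872]
shift [-0.0068  0.0036  0.4037] turn [-0.0004 -0.0001  0.0023] dist 0.202
```

>>> {"name": "jog_arm", "arguments": {
  "motion": "0 -0.007 0.004 0.1 0 0 0.002; 0 -0.007 0.004 0.2 0 0 0.002; 0 -0.007 0.004 0.3 0 0 0.002; 0 -0.007 0.004 0.37 0 0 0.002; 0 -0.007 0.004 0.403 0 0 0.002"
}}

```text
time: 3.65
tool_pos: [0.6058, -0.1819, 0.0672]
tool_rot: [-0.002, 0.635, 0.772, -0.0]
contact_force: [-0.1, 0.7, -0.1]
gripper_width: 0.0
grasp_force: 0.0
```

Run:
```python
from h import *
s=state();print(s["tool_pos"],s["contact_force"]); plan(trk(0,.031,.069))
f=grab_frame("scene");w=cv2.resize(f["color"][150:290,180:400,::-1],None,fx=3,fy=3);cv2.imwrite("pics/s1.png",w)
```

```text
[ 0.60583627 -0.18188095  0.0671666 ] [-0.07505177  0.69862096 -0.06012643]
shift [ 0.4536  0.0032 -0.0025] turn [-0.0022 -0.0017  0.0026] dist 0.227
```

View pics/s1.png

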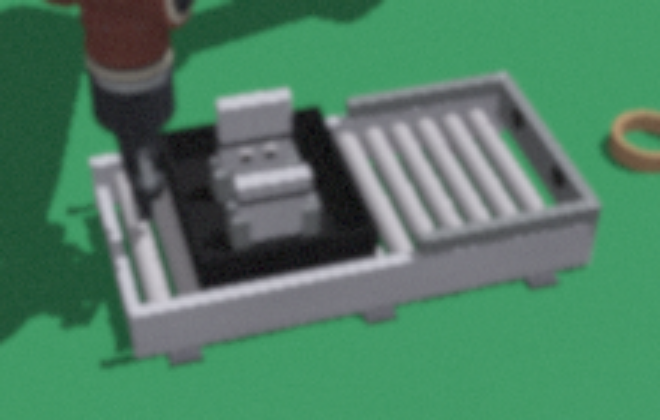

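The crop shows the shut fingers inside the track just behind the tote, at (145,190), and the module's ports face away from the robot at (258,155). I'll push next.

>>> {"name": "jog_arm", "arguments": {
  "motion": "0 0.03 0.001 -0.002 0 0 0; 0 0.06 0.001 -0.002 0 0 0; 0 0.1 0.001 -0.002 0 0 0; 0 0.14 0.002 -0.002 0 0 0; 0 0.18 0.002 -0.002 0 0 0"
}}

```text
time: 4.32
tool_pos: [0.5919, -0.0944, 0.0733]
tool_rot: [0.002, 0.635, 0.772, -0.0]
contact_force: [-0.9, -5.2, 3.1]
gripper_width: -0.001
grasp_force: 2.7
```

>>> {"name": "jog_arm", "arguments": {
  "motion": "0 0.04 0 0 0 0 0; 0 0.08 0 0 0 0 0; 0 0.12 0 0 0 0 0; 0 0.16 0 0 0 0 0; 0 0.19 0 0 0 0 0"
}}

```text
time: 4.95
tool_pos: [0.5735, -0.0006, 0.0728]
tool_rot: [0.002, 0.635, 0.772, 0.001]
contact_force: [0.9, -4.0, 2.7]
gripper_width: 0.005
grasp_force: 2.3
```

Run:
```python
from h import *
s=state();print(s["tool_pos"],s["contact_force"]); plan(trk(0,.031,.069))
grab_frame("top");print([(np.round(d["at"],3),d["p"]) for d in place_of("top","tote")[:1]+place_of("top","module")[:1]])
```

```text
[ 0.57353196 -0.00057438  0.0727993 ] [ 0.94924919 -3.98367611  2.72176792]
shift [ 0.0853 -0.0034  0.0074] turn [0.0021 0.0013 0.0028] dist 0.043
[(array([0.554, 0.089, 0.053]), 0.9), (array([ 0.582, -0.496,  0.002]), 0.72)]
```

>>> {"name": "jog_arm", "arguments": {
  "motion": "0 0.02 -0.003 0 0 0 0; 0 0.04 -0.003 0 0 0 0; 0 0.06 -0.003 0 0 0 0; 0 0.07 -0.003 0 0 0 0; 0 0.076 -0.003 0 0 0 0"
}}

```text
time: 5.72
tool_pos: [0.5637, 0.036, 0.0707]
tool_rot: [-0.0, 0.635, 0.772, -0.0]
contact_force: [2.4, -1.2, -0.7]
gripper_width: 0.004
grasp_force: 1.2
```

>>> {"name": "jog_arm", "arguments": {
  "motion": "0 0.003 0 0 0 0 0; 0 0.006 0 0 0 0 0; 0 0.009 0 0 0 0 0; 0 0.012 0 0 0 0 0; 0 0.012 0 0 0 0 0"
}}

```text
time: 6.35
tool_pos: [0.5626, 0.0417, 0.0707]
tool_rot: [-0.0, 0.635, 0.772, 0.0]
contact_force: [1.2, -0.4, 0.5]
gripper_width: -0.002
grasp_force: 0.5
```

```bash
cat > m.py <<'E'
from h import *
s=state();print("tcp trk",[round(float((s["tool_pos"]-TR)@e),4) for e in(ex,ey,ez)],s["contact_force"].round(1))
f=grab_frame("top");w=pts(f)-TR;X=w@ex;Y=w@ey;Z=w[...,2]
reg=(abs(X)<.13)&(abs(Y)<.26)
m=reg&(Z>.158)&(Z<.172)&(Y>.06);print("module top x,y mid",[(np.nanpercentile(a[m],2).round(4),np.nanpercentile(a[m],98).round(4)) for a in(X,Y)],m.sum())
m=reg&(Z>.118)&(Z<.131)&(abs(X-.035)<.015)&(Y>.02);print("filler",[(np.nanpercentile(a[m],2).round(4),np.nanpercentile(a[m],98).round(4)) for a in(X,Y)],m.sum())
m=reg&(Z>.089)&(Z<.1)&(abs(X)<.09);print("rim Y",np.nanpercentile(Y[m],[1,5,50,95,99]).round(4),m.sum())
m=(abs(X)<.09)&(Z>.078)&(Z<.089)&(Y>.19)&(Y<.25);print("stop Y",np.nanpercentile(Y[m],[1,5,50,95,99]).round(4),m.sum())
E
python3 m.py
```

```text
tcp trk [-0.0009, 0.0319, 0.0707] [ 1.2 -0.4  0.5]
module top x,y mid [(np.float64(-0.0448), np.float64(-0.0296)), (np.float64(0.1385), np.float64(0.162))] 58
filler [(np.float64(0.0246), np.float64(0.0411)), (np.float64(0.1247), np.float64(0.1611))] 84
rim Y [0.0891 0.1411 0.2097 0.2131 0.2204] 168
stop Y [0.2078 0.2083 0.2217 0.2283 0.2293] 317
```

>>> {"name": "jog_arm", "arguments": {
  "motion": "0 0.002 0 0 0 0 0; 0 0.004 0 0 0 0 0; 0 0.006 0 0 0 0 0; 0 0.008 0 0 0 0 0; 0 0.008 0 0 0 0 0"
}}

```text
time: 7.02
tool_pos: [0.5621, 0.0448, 0.0708]
tool_rot: [0.001, 0.635, 0.772, -0.0]
contact_force: [0.9, -4.5, -0.8]
gripper_width: -0.001
grasp_force: 2.6
```

>>> {"name": "jog_arm", "arguments": {
  "motion": "0 0.002 0 0 0 0 0; 0 0.004 0 0 0 0 0; 0 0.006 0 0 0 0 0; 0 0.008 0 0 0 0 0; 0 0.008 0 0 0 0 0"
}}

```text
time: 7.65
tool_pos: [0.563, 0.0456, 0.0712]
tool_rot: [0.004, 0.635, 0.772, -0.001]
contact_force: [6.4, -15.3, -3.5]
gripper_width: 0.003
grasp_force: 7.9
```

The force has climbed to 15 N with almost no further motion, so the tote is home. I'll back off, rise and measure.

>>> {"name": "jog_arm", "arguments": {
  "motion": "0 -0.04 0 0 0 0 0; 0 -0.08 0 0 0 0 0; 0 -0.08 0 -0.1 0 0 0; 100 -0.08 0 -0.2 0 0 0; 100 -0.08 0 -0.32 0 0 0"
}}

```text
time: 8.28
tool_pos: [0.568, 0.0097, 0.2312]
tool_rot: [-0.001, 0.636, 0.772, -0.0]
contact_force: [0.2, 0.1, -0.3]
gripper_width: 0.418
grasp_force: 0.0
```

```bash
python3 m.py
python3 - <<'E'
from h import *
for c in("wrist","scene","top"):
    f=grab_frame(c);cv2.imwrite(f"pics/{c}2.png",f["color"][:,:,::-1])
    for t in("tote","module","filler"):
        for d in place_of(c,t)[:1]: print(c,t,[((d["at"]-TR)@e).round(3) for e in(ex,ey,ez)],round(d["p"],2))
plan(trk(-.035,.128,.25))
print(state()["joint_pos"])
E
```

```text
tcp trk [-0.0016, -0.0005, 0.2312] [ 0.2  0.1 -0.3]
module top x,y mid [(np.float64(-0.0447), np.float64(-0.0287)), (np.float64(0.1266), np.float64(0.1651))] 96
filler [(np.float64(0.0253), np.float64(0.0416)), (np.float64(0.1139), np.float64(0.1647))] 120
rim Y [0.0478 0.0489 0.2123 0.2168 0.2198] 217
stop Y [0.2115 0.212  0.2232 0.2284 0.2292] 258
wrist tote [np.float64(0.004), np.float64(0.134), np.float64(0.049)] 0.68
wrist module [np.float64(-0.035), np.float64(0.133), np.float64(0.058)] 0.6
wrist filler [np.float64(0.033), np.float64(0.129), np.float64(0.058)] 0.93
scene tote [np.float64(0.0), np.float64(0.137), np.float64(0.049)] 0.92
scene module [np.float64(-0.037), np.float64(0.131), np.float64(0.054)] 0.77
scene filler [np.float64(0.038), np.float64(0.132), np.float64(0.049)] 0.84
top tote [np.float64(-0.004), np.float64(0.125), np.float64(0.05)] 0.97
top module [np.float64(-0.036), np.float64(0.132), np.float64(0.054)] 0.48
top filler [np.float64(0.034), np.float64(0.132), np.float64(0.055)] 0.56
shift [ 0.2567 -0.0672 -0.04  ] turn [-0.001  -0.0003  0.0022] dist 0.134
[-1.13150067e-01 -7.91809461e-02  1.74590191e+00  4.88113687e-05
  1.47642436e+00 -3.06708872e-01]
```

View pics/wrist2.png

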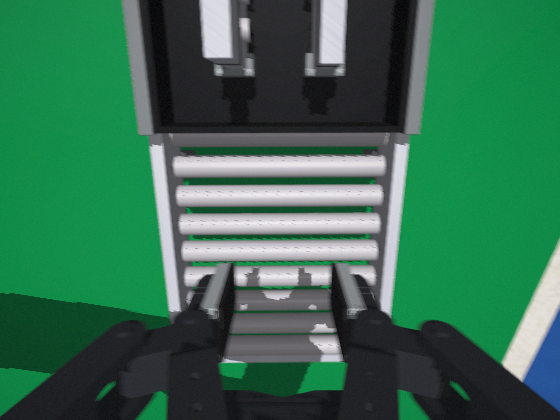

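The wrist picture shows the tote inside the bay, with the ported module at (222,30), its port on the filler's side, and the filler at (330,30). Both stand upright. The module's centre is at track x −0.0365, y 0.130.

>>> {"name": "jog_arm", "arguments": {
  "motion": "75 0.06 -0.02 -0.02 0 0 0; 75 0.12 -0.04 -0.03 0 0 0; 75 0.18 -0.06 -0.03 0 0 0; 75 0.24 -0.069 -0.03 0 0 0.002; 75 0.261 -0.069 -0.03 0 0 0.002"
}}

```text
time: 9.55
tool_pos: [0.5095, 0.1326, 0.2457]
tool_rot: [0.0, 0.636, 0.772, 0.0]
contact_force: [0.9, -0.5, -0.2]
gripper_width: 0.754
grasp_force: 0.0
```

>>> {"name": "jog_arm", "arguments": {
  "motion": "75 0 0 0 0 0 0; 75 0 0 0 0 0 0; 75 0 0 0.04 0 0 0; 75 0 0 0.08 0 0 0; 75 0 0 0.08 0 0 0"
}}

```text
time: 10.18
tool_pos: [0.508, 0.1309, 0.2019]
tool_rot: [-0.002, 0.637, 0.771, -0.002]
contact_force: [-0.8, 0.3, -0.9]
gripper_width: 0.753
grasp_force: 0.0
```

Run:
```python
from h import *
s=state();print(s["gripper_width"],[round(float((s["tool_pos"]-TR)@e),4) for e in(ex,ey,ez)])
plan(trk(-.0365,.130,.127))
f=grab_frame("wrist");w=pts(f)-TR;X=w@ex;Y=w@ey;Z=w[...,2]
m=(Z>.155)&(Z<.175)&(abs(X+.036)<.02)&(abs(Y-.13)<.06)
print("module wrist",m.sum(),[np.nanpercentile(a[m],[2,98]).round(4) for a in(X,Y)] if m.sum() else 0)
cv2.imwrite("pics/w3.png",f["color"][:,:,::-1])
```

```text
0.7529267410739028 [-0.0376, 0.1299, 0.2019]
shift [1.000e-04 3.200e-03 1.497e-01] turn [-0.0044 -0.0003 -0.0002] dist 0.075
module wrist 3589 [array([-0.0422, -0.0269]), array([0.0954, 0.1631])]
```

View pics/w3.png

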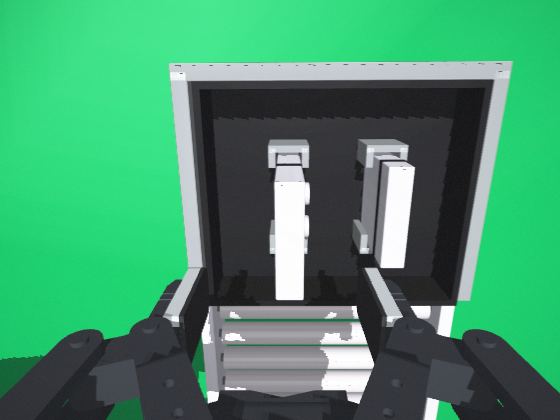

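The wrist picture shows the open fingers at (185,295) and (380,295) straddling the module (centre at 290,240). The right finger is clear of the filler at (397,215). I'll go down and grip.

>>> {"name": "jog_arm", "arguments": {
  "motion": "75 0 0.004 0.03 0 0 0; 75 0 0.004 0.07 0 0 0; 75 0 0.004 0.11 0 0 0; 75 0 0.004 0.14 0 0 0; 75 0 0.004 0.15 0 0 0"
}}

```text
time: 10.85
tool_pos: [0.511, 0.1318, 0.1289]
tool_rot: [-0.001, 0.637, 0.771, -0.001]
contact_force: [0.5, 0.2, 0.6]
gripper_width: 0.75
grasp_force: 0.0
```

>>> {"name": "jog_arm", "arguments": {
  "motion": "75 0 0 0 0 0 0; 50 0 0 0 0 0 0; 35 0 0 0 0 0 0; 25 0 0 0 0 0 0; 20 0 0 0 0 0 0"
}}

```text
time: 11.48
tool_pos: [0.5119, 0.1318, 0.131]
tool_rot: [0.0, 0.637, 0.771, 0.0]
contact_force: [-0.1, -0.5, -0.2]
gripper_width: 0.202
grasp_force: 0.2
```

>>> {"name": "jog_arm", "arguments": {
  "motion": "0 0 0 0 0 0 0; 0 0 0 0 0 0 0; 0 0 0 0 0 0 0; 0 0 0 0 0 0 0; 0 0 0 0 0 0 0"
}}

```text
time: 12.1
tool_pos: [0.5119, 0.1319, 0.1311]
tool_rot: [0.0, 0.637, 0.771, -0.0]
contact_force: [-1.4, -0.8, 5.3]
gripper_width: 0.175
grasp_force: 59.4
```

```bash
python3 m.py
python3 - <<'E'
from h import *
s=state();print(s["contact_force"],s["ft_torque"],s["gripper_width"],s["grasp_force"])
f=grab_frame("scene");w=cv2.resize(f["color"][120:280,180:400,::-1],None,fx=3,fy=3);cv2.imwrite("pics/s4.png",w)
E
```

```text
tcp trk [-0.0336, 0.1301, 0.1311] [-1.4 -0.8  5.3]
module top x,y mid [(np.float64(-0.0544), np.float64(-0.0544)), (np.float64(0.1234), np.float64(0.1234))] 1
filler [(np.float64(nan), np.float64(nan)), (np.float64(nan), np.float64(nan))] 0
rim Y [0.047  0.0475 0.0509 0.2156 0.2166] 167
stop Y [0.2116 0.2118 0.2195 0.2228 0.2231] 30
[-1.98806821  0.20497967  4.85074233] [-0.07427554  0.58099255  0.03000891] 0.17949621993251189 59.463558197021484
  return np.nanmean(a, axis, out=out, keepdims=keepdims)
```

View pics/s4.png

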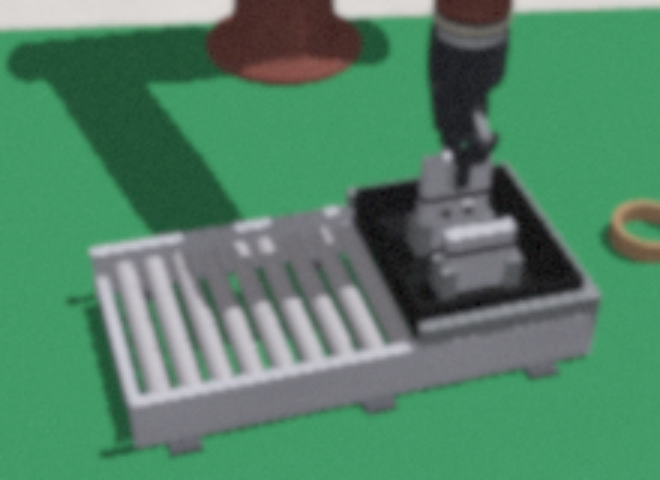

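The crop shows the fingers gripping the module's top at (465,165), and the opening matches the 16 mm thickness at 59 N. I'll lift it straight up.

>>> {"name": "jog_arm", "arguments": {
  "motion": "0 0 0 -0.02 0 0 0; 0 0 0 -0.04 0 0 0; 0 0 0 -0.07 0 0 0; 0 0 0 -0.1 0 0 0; 0 0 0 -0.13 0 0 0"
}}

```text
time: 12.82
tool_pos: [0.5121, 0.1318, 0.1973]
tool_rot: [0.0, 0.637, 0.771, 0.0]
contact_force: [0.4, -0.1, -3.3]
gripper_width: 0.178
grasp_force: 58.5
```

>>> {"name": "jog_arm", "arguments": {
  "motion": "0 0 0 -0.04 0 0 0; 0 0 0 -0.08 0 0 0; 0 0 0 -0.13 0 0 0; 0 0 0 -0.18 0 0 0; 0 0 0 -0.23 0 0 0"
}}

```text
time: 13.45
tool_pos: [0.5119, 0.1318, 0.3128]
tool_rot: [0.0, 0.637, 0.771, 0.0]
contact_force: [0.1, 1.2, -3.3]
gripper_width: 0.178
grasp_force: 58.5
```

```bash
python3 m.py 2>/dev/null
python3 - <<'E'
from h import *
s=state();print(s["joint_pos"],s["gripper_width"],s["grasp_force"])
T=R.from_rotvec(-ey*np.pi/4)*DOWN
print(T.apply([0,0,1]))
plan(trk(-.03,.13,.31),T)
f=grab_frame("scene");w=cv2.resize(f["color"][80:260,180:400,::-1],None,fx=3,fy=3);cv2.imwrite("pics/s5.png",w)
E
```

```text
tcp trk [-0.0336, 0.13, 0.3128] [ 0.1  1.2 -3.3]
module top x,y mid [(np.float64(nan), np.float64(nan)), (np.float64(nan), np.float64(nan))] 0
filler [(np.float64(0.0264), np.float64(0.0409)), (np.float64(0.0962), np.float64(0.1022))] 14
rim Y [0.0469 0.0475 0.0517 0.2161 0.2172] 198
stop Y [0.2117 0.2122 0.2233 0.2285 0.2292] 128
[ 1.11247138e-01 -2.17217278e-01  1.72597892e+00 -3.67497612e-05
  1.62545511e+00 -7.92885645e-02] 0.17891257201929003 58.9408814907074
[ 0.69434966  0.13371067 -0.70710678]
shift [0.0002 0.0042 0.0144] turn [-5.187e-01  3.000e-04  3.000e-04] dist 0.008
```

View pics/s5.png

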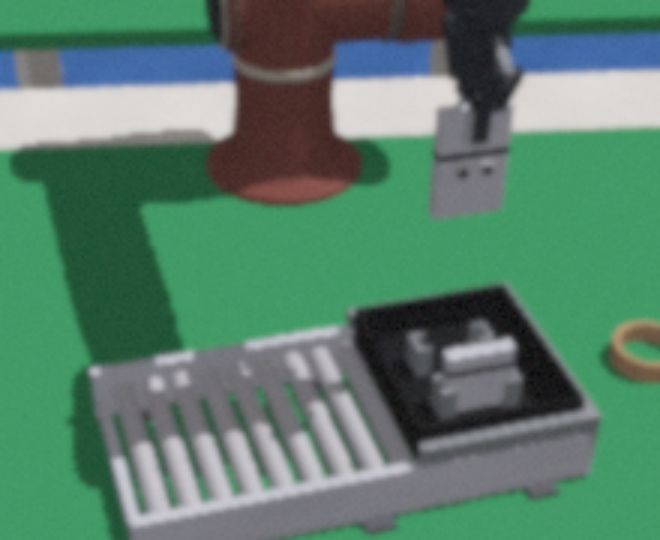

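The module hangs clear at (470,160) with its ports facing the camera. The tote is still home and the filler is seated at (478,365). Next I'll lean the module so the ports turn upward.

>>> {"name": "jog_arm", "arguments": {
  "motion": "0 0 0.02 0 -0.05 0 0; 0 0 0.04 0 -0.1 0 0; 0 0 0.06 0 -0.16 0 0; 0 0 0.08 0 -0.22 0 0; 0 0 0.1 0 -0.28 0 0"
}}

```text
time: 14.18
tool_pos: [0.5606, 0.1413, 0.3096]
tool_rot: [0.133, 0.623, 0.754, 0.161]
contact_force: [-0.0, 0.7, -3.9]
gripper_width: 0.176
grasp_force: 58.9
```

>>> {"name": "jog_arm", "arguments": {
  "motion": "0 0 0 0 -0.06 0 0; 0 0 0 0 -0.12 0 0; 0 0 0 0 -0.18 0 0; 0 0 0 0 -0.22 0 0; 0 0 0 0 -0.24 0 0"
}}

```text
time: 14.8
tool_pos: [0.5599, 0.1412, 0.3085]
tool_rot: [0.241, 0.589, 0.714, 0.292]
contact_force: [0.4, 0.0, -3.5]
gripper_width: 0.179
grasp_force: 59.1
```

>>> {"name": "jog_arm", "arguments": {
  "motion": "0 0 0 0 0 0 0; 0 0 0 0 0 0 0; 0 0 0 0 0 0 0; 0 0 0 0 0 0 0; 0 0 0 0 0 0 0"
}}

```text
time: 15.42
tool_pos: [0.5611, 0.1413, 0.3109]
tool_rot: [0.242, 0.589, 0.713, 0.293]
contact_force: [0.2, 0.6, -2.8]
gripper_width: 0.177
grasp_force: 59.1
```

```bash
python3 m.py 2>/dev/null
python3 - <<'E'
from h import *
s=state();print(s["joint_pos"],s["gripper_width"],s["grasp_force"],rot(s).apply([0,0,1]))
f=grab_frame("scene");w=cv2.resize(f["color"][60:260,180:440,::-1],None,fx=2.5,fy=2.5);cv2.imwrite("pics/s6.png",w)
for t in("tote","module","filler"):
    for d in place_of("scene",t)[:1]: print(t,[((d["at"]-TR)@e).round(3) for e in(ex,ey,ez)],round(d["p"],2))
w=pts(f)
for d in cut_out("scene","module")[:1]:
    p=w[d["pixels"]];p=p[p[:,2]>.2];c=np.nanmedian(p,0);q=p[np.linalg.norm(p-c,axis=1)<.06]-c
    print("face normal",np.linalg.svd(q-q.mean(0))[2][2] if len(q)<3000 else 0,c,d["p"])
E
```

```text
tcp trk [0.0165, 0.13, 0.3109] [ 0.2  0.6 -2.8]
module top x,y mid [(np.float64(nan), np.float64(nan)), (np.float64(nan), np.float64(nan))] 0
filler [(np.float64(0.0256), np.float64(0.041)), (np.float64(0.0967), np.float64(0.1321))] 81
rim Y [0.047  0.0476 0.0522 0.2168 0.2215] 217
stop Y [0.2121 0.2127 0.2242 0.2287 0.2293] 166
[ 0.08037314 -0.58790566  2.13827993  0.10620065  0.81715136 -0.15127642] 0.1787717431689566 59.110620617866516 [ 0.69050311  0.13316402 -0.7109661 ]
tote [np.float64(-0.002), np.float64(0.133), np.float64(0.051)] 0.68
module [np.float64(0.074), np.float64(0.131), np.float64(0.259)] 0.89
filler [np.float64(0.036), np.float64(0.133), np.float64(0.052)] 0.8
face normal [-0.71278012 -0.092988   -0.69519618] [0.58722174 0.14130107 0.29843423] 0.82
```

View pics/s6.png

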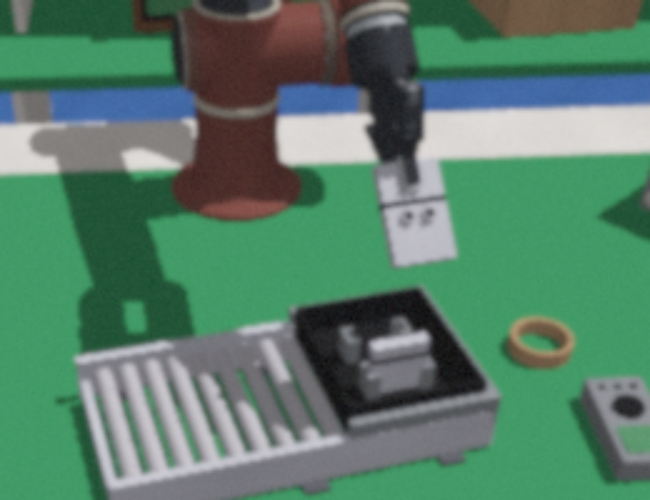

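The module is held at (417,215) with its ports half upward. The fitted face normal is about 45°, the lower edge is about 0.26 m up, the tote is home at (395,350) and the filler is seated.

```bash
python3 -c "
from plant import *
print(job_done())"
```

```text
the job is handed in; nothing more can be done
None
```

I pushed the tote home against the end stop, and the arm is now holding the tall module still at about 45° with its ports half upward, its lower edge roughly 0.16 m above the rim; the short module stayed seated and the job is handed in, though no verdict came back.

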